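# Open the sprung key lock of the cash drawer and hold it turned

### The job

Take the red-capped key out of the wooden key block and push it down fully home into the lock on top of the small grey cash drawer; the pins are sticky, so wiggle it gently past them rather than forcing it. Then turn it a quarter turn clockwise (seen from above) so that the drawer springs out; the lock springs back if you let go, so finish still gripping the key, fully in and turned, with the drawer out. Leave the blue-capped key and the other things on the counter where they are.

Things in the scene. Friction and masses are not known exactly. Their poses are not given: they have to be found in the camera images.
- red_key_grip (a point): Centre of the red plastic cap of the till key, which stands upright in the block: 28 mm wide (x) x 10 thick (y) x 36 high; its top is 16 mm above this point. A round steel collar (20 mm across, 8 high) sits under the cap, its underside 28 mm below this point. Grip the cap's flat sides, across y. z is up. The key works either way round. About 58 g (0.7 to 1.4 times).
- red_key_seat (a point): Centre of the underside of the red key's collar, which rests on the lock's face when fully home. Below it, on the key's axis: round neck to 8 mm; two lugs, 18 mm over both (x), 4 mm thick (y), from 8 to 13 mm; flat blade 10 mm wide (x), 4 mm thick (y), down to 33 mm, its last 5 mm tapered.
- blue_key_grip (a point): The same point of the other key, of the same shape with a blue cap, standing in the other slot of the block. To be left alone.
- key_block: Fixed wooden block 116 (x) x 52 (y) x 42 mm high; two slots along its x, 29 mm either side of its middle, with a key standing blade down in each, caps wide along the block's x, collars on its top. Either key may be in either slot. Origin: centre of its underside.
- till_lock (a point): Centre of the keyhole in the lock's face, a 36 mm square steel plate 93 mm above the counter. x: along the keyhole, away from the robot; z up. Keyhole 21 mm (x) by 6.4 mm (y), with a 2.5 mm bevel. The plate is 5 mm thick; the key turns only once its lugs are below it (key within 3 mm of home). 14 mm down is the brass cylinder with a 12 x 5.4 mm slot for the blade, bevelled 1.5 mm.
- till_plug (a joint): Turn of the lock's cylinder, rad: 0 as found, positive clockwise seen from above, stop at 1.75. A spring turns it back: 0.02 N m at 0, 0.07 at a quarter turn. The blade has some 0.1 rad of play, so the key turns that much farther than the cylinder. The drawer is freed at about 1.15.
- till_drawer (a joint): How far the drawer has come out, m: 0 shut (it is pressed against its latch and may read 1 mm), springs by itself toward the robot to 0.038 when the lock frees it.
- gift: Small wrapped purple gift box, 64 mm; bystander, origin at its underside.
- tape: Roll of tape, 77 mm across; bystander.
- stamp: Wooden hand stamp, 68 mm high; bystander.
- tin: Round green tin with a gold lid, 68 mm across, 91 mm high; bystander.
- till: Fixed grey steel cash drawer: box 170 mm deep (x) x 130 wide (y) x 85 high, front toward the robot. Origin: centre of its underside; the keyhole is 42 mm in front of it. Four stiff pins stick into the blade's slot from both sides (along y), 20 and 26 mm below the face. A straight push past them takes 9 to 25 N; rocking the key 1 mm to either side (y) eases it, then 9 to 15 N do.

How it is judged:
On the way, in this order (a step that is already met when the one before it is completed fails the run):
1. the red key is gripped and clear of the key block (height (world z) of red_key_seat above 0.08 m and contact force between the fingers and red_key above 2 N), for 0.1 s.
2. the red key is fully home in the lock, not yet turned (z of red_key_seat in the frame of till_lock below 0.003 m and horizontal distance between red_key_seat and till_lock below 0.003 m and value of joint till_plug below 0.4 rad), for 0.1 s.
3. the lock is turned a quarter and the drawer has sprung out (value of joint till_plug above 1.3 rad and value of joint till_drawer above 0.03 m), for 0.2 s.
At the end, for the whole second after the job is handed in: The gripper still holds the red key (over 2 N), at rest, upright, fully home (collar within 4 mm of the lock face, 3 mm of the keyhole centre); the cylinder is held at 1.3 rad or more (75 degrees), the drawer is out by over 30 mm and the blue key is within 10 mm of its place (all of step 3 and z of red_key_seat in the frame of till_lock below 0.004 m and horizontal distance between red_key_seat and till_lock below 0.003 m and angle between red_key_seat's own z axis and vertical below 0.12 rad and contact force between the fingers and red_key above 2 N and linear speed of red_key below 0.03 m/s and distance of blue_key_grip from where it was at the start of the episode below 0.01 m); the arm keeps its last pose, push and grip.
It fails at once if a bystander is pushed more than 2 cm (distance of any of gift, tape, stamp, tin from where it was at the start of the episode above 0.02 m).
It fails at once if the blue key is moved from its slot (distance of blue_key_grip from where it was at the start of the episode above 0.015 m).
It fails at once if the red key is lost to the counter (its collar lower than the block's top) (height (world z) of red_key_seat below 0.03 m).
It fails at once if the key is forced: pressed on the till with over 60 N (contact force between red_key and till above 60 N).
It also fails if it takes over 64 s, if anything falls off the work surface, if the arm or the gripper's body presses on something with over 40 N, if the wrist force passes 120 N, or if a joint passes its speed limit or range.

### The arm

A 6-joint arm with a two-finger parallel gripper is mounted at the origin on a cart in front of the work surface, level with it; the furniture and walls round the work are solid. World frame = base frame: x ahead of the robot, y to its left, z up, the work surface at z = 0. Lengths are in m, angles in rad, forces in N, time in s.
With the tool pointing down it reaches from about 0.325 to 0.775 m from the base axis. Payload 9.3 kg.
Tool frame: the origin (TCP) lies on the centre line of the jaws, within the pads' length; the fingertips stand 19 mm ahead of it and the grasp point (between the pads) is the TCP; z points along the fingers, y is the direction in which the jaws open and shut (so a half turn about z gives the same grasp; the last joint's range is limited). The gripper opens to 85 mm and grips with 20 to 120 N. Pads are 22 mm wide; open, the fingers measure 114 mm over their backs; the gripper's body (76 mm by 85 mm) begins 54 mm behind the grasp point. The pads swing forward as they close: fully open they stand 13 mm farther back than shut.
Start: joints at [0.992, 0.259, 0.021, 1.334, 0, 1.418], TCP at [0.227, 0.501, 0.25] pointing down, gripper open.
Joint ranges: [-3.04, 3.04], [-0.91, 1.82], [-1.04, 1.36], [-1.92, 1.95], [-1.52, 1.45], [-3.14, 3.14]. Speed limits (rad/s): [2.22, 2.22, 2.79, 3.14, 3.14, 3.14].

### API

Orientations are given as a unit quaternion [x, y, z, w].
In Python, from plant import r gives the robot as it stands. The module is installed in compiled form; this text tells all that it offers.
- The arm moves only by the shell command python3 -m inch 'ROWS' [FORCE]. ROWS is a JSON object of lists of equal length, an entry for each row: "translation": the shift along the tool's x, y, z in m, a list of three; "twist": the turn, a rotation vector about the tool's x, y, z in degrees, a list of three; "jaw": the opening in per cent of the stroke, from 0 (shut) to 100 (fully open). In form: {"translation": [[tx, ty, tz], ...], "twist": [[rx, ry, rz], ...], "jaw": [jaw, ...]}. A call has 1 to 8 rows; each row is the pose to reach, as a shift and turn from the pose measured when the call began, along the tool's axes at that moment; what a row does not reach only later rows make up. A row lasts 1/12 s, in which the tool goes at most 41.7 mm and 7.16 degrees, less where a joint would pass 70% of its speed; a pose out of reach is approached as far as the arm can. A call with a gripper value outside its range is refused whole. The fingers move at their own pace and stop on an object; FORCE is the grip in N (left out, the last holds). Time passes only in rows, so rows that repeat a pose let the fingers close. It gives the time, the measured TCP pose, the force and the opening at its end, in the units of the state.
- r.observe(): the state, without advancing time (a new reading comes with each control period).
- r.read_camera(name): name is "scene" or "top"; returns the picture (400x640x3 uint8, red, green, blue); there is no depth.
- r.camera_info(name): a dict with "fov_y" (degrees; the focal length in pixels is half the picture's height over the tangent of half this angle, whatever the lens; pixels are square), "cx", "cy" (the principal point, pixels), "k1" (the pictures are not rectified: a ray, as slopes to the right and down, at radius r is drawn at 1 + k1 r^2 times it, then the intrinsics apply), "R" (3x3) and "t" (3): a world point X has camera coordinates R X + t. Camera axes: x right, y down, z forward; pixel columns grow to the right and rows downward; lengths in m; the calibration is good to about 2 mm. A picture is of the moment at which its call begins. camera_info takes no time and is no camera call.
- r.finish_job(): hands the job in, once; it reports no verdict.
Trained networks look in the newest picture that a camera, given by its name, has taken for a name from the list of things; names that differ only in an ending like _2 or _b are one class to them, and where a whole thing is asked for, a point or a joint stands for the part that bears it (a point fixed in the world has none). Each returns a list of dicts, best first, with "p" (0 to 1); they miss things now and then, are a little off and sometimes report something else, mostly with a low value. They report only what shows in the picture. A call takes as long as a camera call.
- r.cut_out(camera, name): "mask" (400x640 bool, what is visible of it) and "rect" ([left, top, width, height] in pixels, round what is visible of it).
The state is a dict: "time_s": time; "qpos": joint angles; "dq": joint speeds; "joint_torque": joint torques, N m; "position": TCP position; "tool_rot": TCP orientation; "ft_force": force on the tool from outside, world axes, zero at the start; "wrist_torque": the same for the moment, N m; "finger_gap": finger opening in m.
Only numpy, scipy, OpenCV 4.12 (cv2) and the standard library are available. Lean on these libraries where they do the work, as an engineer would, in place of code of your own. Each camera call takes 0.05 s, during which the arm holds its last target.

## Working session

There is one attempt and no reset: what is moved stays moved. The work goes in short steps, Python scripts to look and compute and a shell command to move; the robot and the scene stay as the last step left them, time stands still between calls to the robot, and variables do not carry over. Pictures are saved under pics/ and viewed, and the job is handed in when it is done.

```bash
mkdir -p pics; ls; python3 - <<'E'
from plant import r
import cv2
for c in("scene","top"):
    im=r.read_camera(c); cv2.imwrite(f"pics/{c}0.png",im[:,:,::-1])
    print(c,r.camera_info(c))
print(r.observe())
E
```

```text
pics
scene {'fov_y': 52.92856562877064, 'cx': 317.31371212423727, 'cy': 198.52058399037608, 'k1': -0.0431263141163365, 'R': array([[ 0.75786719, -0.65234204, -0.00933732],
       [-0.35342286, -0.39847954, -0.84634883],
       [ 0.54838819,  0.64472003, -0.53254716]]), 't': array([-0.32087716,  0.29020967,  0.99738875])}
top {'fov_y': 57.04567218447777, 'cx': 322.2971709380095, 'cy': 200.4026788907819, 'k1': -0.0054692577494894305, 'R': array([[ 0.01751005, -0.99976245, -0.01297861],
       [-0.99400444, -0.01600508, -0.10816199],
       [ 0.10792858,  0.01479472, -0.99404856]]), 't': array([0.09297208, 0.52618883, 1.2554836 ])}
{'time_s': 0.1, 'qpos': array([9.92385250e-01, 2.59144391e-01, 2.08617222e-02, 1.33368610e+00,
       6.25797783e-06, 1.41819762e+00]), 'dq': array([ 4.54108464e-04, -1.71760483e-03,  3.01644654e-03,  7.86847029e-04,
        1.35375290e-03,  7.88635403e-05]), 'joint_torque': array([ 4.48473031e-03, -5.56692231e+01,  3.45071447e+01,  1.15926174e-02,
       -1.58502253e-04,  3.15943133e-06]), 'position': array([0.22706831, 0.50070659, 0.24973146]), 'tool_rot': array([ 2.11301322e-01,  9.77420794e-01, -5.46377643e-04, -2.12449449e-04]), 'ft_force': array([-0.90831941, -0.0485343 , -0.87445892]), 'wrist_torque': array([0.01261274, 0.00290723, 0.03814218]), 'finger_gap': 0.08542257193017501}
```

View pics/scene0.png

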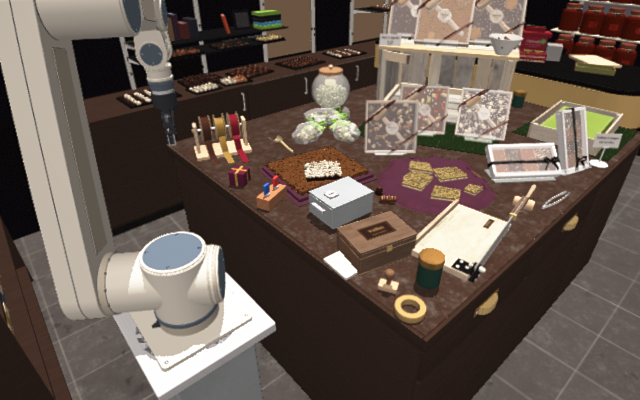

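View pics/top0.png

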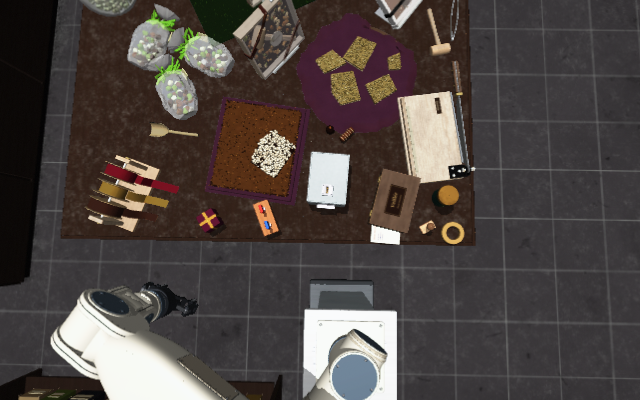

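```bash
cat > h.py <<'E'
import numpy as np, cv2
from plant import r
from scipy.optimize import least_squares
def proj(c,X):
    i=r.camera_info(c);X=np.atleast_2d(X);p=X@i["R"].T+i["t"];s=p[:,:2]/p[:,2:]
    s=s*(1+i["k1"]*(s**2).sum(1,keepdims=True));f=200/np.tan(np.radians(i["fov_y"]/2))
    return s*f+[i["cx"],i["cy"]]
def at_z(c,uv,z):
    return least_squares(lambda q:(proj(c,[q[0],q[1],z])[0]-uv),[.45,.1]).x
def tri(uvs):
    return least_squares(lambda q:np.concatenate([proj(c,q)[0]-uv for c,uv in uvs.items()]),[.45,.1,.05])
E
python3 - <<'E'
from h import *
for c in("scene","top"):
    im=r.read_camera(c)
    x,y,w,h=(225,140,160,100) if c=="scene" else (235,140,130,110)
    k=5
    cv2.imwrite(f"pics/{c}1.png",cv2.resize(im[y:y+h,x:x+w],None,fx=k,fy=k,interpolation=cv2.INTER_CUBIC)[:,:,::-1])
    for n in("red_key_grip","blue_key_grip","key_block","till","gift"):
        for d in r.cut_out(c,n)[:2]:
            m=d["mask"];ys,xs=np.nonzero(m); print(c,n,d["p"],d["rect"],xs.mean(),ys.mean(),m.sum())
E
```

```text
scene red_key_grip 0.65 [273.3, 178.3, 5.5, 13.2] 275.61290322580646 182.29032258064515 62
scene blue_key_grip 0.63 [260.4, 180.7, 12.0, 15.0] 266.37179487179486 189.24358974358975 78
scene key_block 0.94 [255.5, 183.5, 33.3, 29.2] 271.6474226804124 197.459793814433 485
scene key_block 0.26 [388.8, 294.5, 37.4, 26.7] 409.0718849840256 308.426517571885 626
scene till 0.73 [309.7, 179.6, 63.4, 48.2] 340.4876700680272 201.40051020408163 2352
scene gift 0.83 [226.6, 164.0, 22.3, 22.1] 239.34015345268543 175.7468030690537 391
scene gift 0.69 [310.5, 178.9, 60.3, 46.9] 340.47087594486436 201.34815473543796 2249
top red_key_grip 0.55 [257.8, 203.3, 9.9, 10.5] 261.5853658536585 208.8780487804878 41
top red_key_grip 0.49 [440.9, 220.1, 23.5, 26.7] 452.23988439306356 232.73410404624278 346
top key_block 0.63 [255.0, 197.9, 25.6, 40.6] 266.7340206185567 217.83711340206185 485
top till 0.84 [305.7, 153.2, 46.8, 55.4] 328.00194080543423 179.64677341096555 2061
top till 0.19 [254.3, 195.8, 23.6, 41.6] 266.42025862068965 217.0625 464
top gift 0.58 [197.4, 204.2, 24.3, 28.1] 209.2803970223325 220.23821339950373 403
```

View pics/scene1.png

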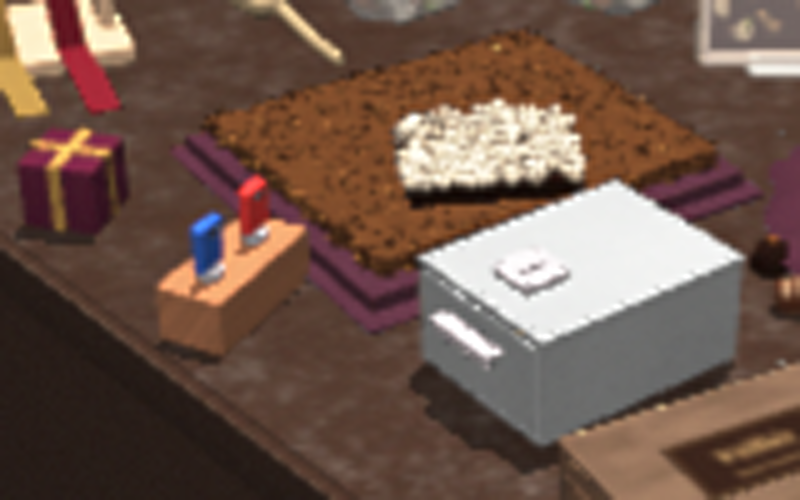

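View pics/top1.png

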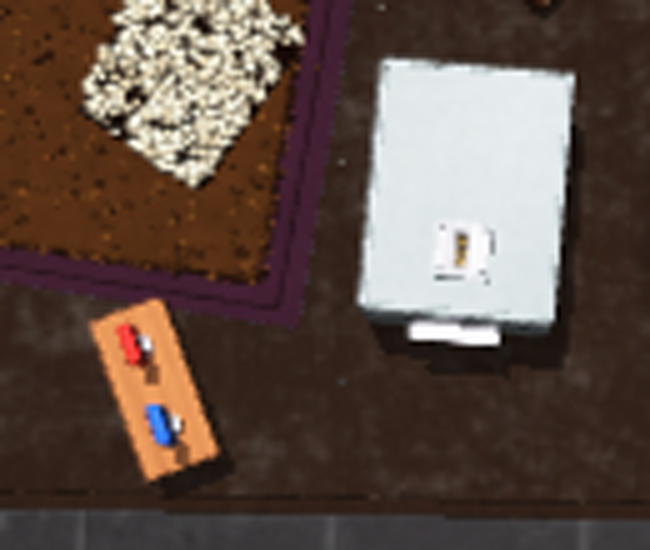

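```bash
cat >> h.py <<'E'
def z2p(c,z):
    o={"scene":(225,140),"top":(235,140)}[c]; z=np.array(z,float); return (z+.5)/5-.5+o
def rot(a): return np.array([[np.cos(a),-np.sin(a)],[np.sin(a),np.cos(a)]])
def boxpts(q,dx,dy,h):
    P=np.array([[-dx,-dy],[dx,-dy],[dx,dy],[-dx,dy]])/2@rot(q[2]).T+q[:2]
    return np.vstack([np.c_[P,np.zeros(4)],np.c_[P,np.full(4,h)]])
def sil(c,X,win,ss=8):
    x,y,w,h=win
    p=cv2.convexHull(((proj(c,X)-[x,y]+.5)*ss).astype(np.float32))
    m=np.zeros((h*ss,w*ss),np.uint8); cv2.fillPoly(m,[np.round(p*16).astype(np.int32)],255,shift=4)
    return cv2.resize(m,(w,h),interpolation=cv2.INTER_AREA)/255.
E
python3 - <<'E'
from h import *
from scipy.optimize import minimize
ims={c:cv2.imread(f"pics/{c}0.png") for c in("scene","top")}
wins={"block":{"scene":(250,175,45,42),"top":(248,193,38,50)},"till":{"scene":(303,170,78,64),"top":(298,145,65,62)}}
dims={"block":(.116,.052,.042),"till":(.170,.130,.085)}
vis=[]
for n,q0 in (("block",[.42,.22,.3]),("till",[.51,.07,0])):
    M={}
    for c in ims:
        x,y,w,h=wins[n][c]; im=ims[c][y:y+h,x:x+w]; hsv=cv2.cvtColor(im,cv2.COLOR_BGR2HSV).astype(int)
        if n=="block":
            m=((hsv[...,0]>=4)&(hsv[...,0]<=22)&(hsv[...,1]>100)&(hsv[...,2]>100))
        else: m=((hsv[...,1]<45)&(hsv[...,2]>70))
        m=cv2.morphologyEx(m.astype(np.uint8),cv2.MORPH_CLOSE,np.ones((7,7)))
        m=cv2.morphologyEx(m,cv2.MORPH_OPEN,np.ones((3,3)))
        M[c]=m.astype(float); print(n,c,m.sum())
        cv2.imwrite(f"pics/m_{n}_{c}.png",cv2.resize(np.hstack([im,np.dstack([m*255]*3)]),None,fx=5,fy=5,interpolation=0))
    def cost(q,cs): return sum(((sil(c,boxpts(q,*dims[n]),wins[n][c])-M[c])**2).sum() for c in cs)
    for cs in (["top"],["scene"],["top","scene"]):
        best=min((minimize(cost,np.array(q0)+[0,0,a],args=(cs,),method="Nelder-Mead",options=dict(initial_simplex=np.array(q0)+[0,0,a]+np.array([[0,0,0],[.02,0,0],[0,.02,0],[0,0,.15]]),xatol=1e-5,fatol=1e-3,maxiter=400)) for a in(-.3,0,.3)),key=lambda s:s.fun)
        print(n,cs,best.x,best.fun)
# hand till corners
for c,Z in (("top",[(382,60),(575,72),(553,325),(360,302)]),("scene",[(613,180),(742,258),(543,345),(420,258)])):
    print(c,[at_z(c,z2p(c,z),.085).round(4) for z in Z])
E
```

```text
block scene 543
block top 545
block ['top'] [0.46259952 0.3006082  0.37749769] 14.982006920415225
block ['scene'] [0.46137929 0.30547681 0.51727463] 300.0247289504037
block ['top', 'scene'] [0.46283953 0.300581   0.38567495] 325.18803537101115
till scene 2640
till top 2138
till ['top'] [ 0.59805684  0.08395644 -0.08698711] 87.94131487889274
till ['scene'] [ 0.60032921  0.08591331 -0.07039147] 265.4724798154556
till ['top', 'scene'] [ 0.59912285  0.08490679 -0.07026524] 373.6249596309112
top [array([0.6842, 0.1422]), array([0.6778, 0.0114]), array([0.5057, 0.0244]), array([0.519 , 0.1534])]
scene [array([0.6864, 0.1424]), array([0.6757, 0.0093]), array([0.5066, 0.0201]), array([0.5162, 0.1509])]
```

```bash
python3 - <<'E'
from h import *
ims={c:cv2.imread(f"pics/{c}0.png") for c in("scene","top")}
b=np.array([.4626,.3006,.378]); t=np.array([.599,.0849,-.07])
W={"scene":(225,140,160,100),"top":(235,140,130,110)}
def caphull(g,a,c):
    P=boxpts([g[0],g[1],a],.028,.010,.036); P[:,2]+=g[2]-.020
    return cv2.convexHull(proj(c,P).astype(np.float32))
def cen(hull):
    m=cv2.moments(hull); return np.array([m["m10"],m["m01"]])/m["m00"]
for name,s in(("red",1),("blue",-1)):
    obs={}
    for c in ims:
        x,y,w,h=W[c]; hs=cv2.cvtColor(ims[c],cv2.COLOR_BGR2HSV).astype(int); H,S,V=[hs[...,i] for i in range(3)]
        m=((H<4)|(H>172)) if name=="red" else ((H>100)&(H<125))
        m=m&(S>130)&(V>70); k=np.zeros_like(m)
        if c=="top": k[200:235,252:280]=1
        else: k[174:198,260:282]=1
        if name=="red" and c=="scene": k[:,:271]=0
        m&=k; wt=m*1.; ys,xs=np.nonzero(m); obs[c]=np.array([xs.mean(),ys.mean()]); print(name,c,m.sum(),obs[c],xs.min(),xs.max(),ys.min(),ys.max())
    g0=np.r_[b[:2]+rot(b[2])@[s*.029,0],.070]
    for c in ims: print(" pred",c,cen(caphull(g0,b[2],c)),cv2.contourArea(caphull(g0,b[2],c)))
    for cs in(["top"],["scene"],["top","scene"]):
        q=least_squares(lambda q:np.concatenate([cen(caphull(np.r_[q,.07],b[2],c))-obs[c] for c in cs]),g0[:2],diff_step=1e-3).x
        print(name,cs,q,"g0",g0)
for c in ims:
    x,y,w,h=W[c];k=5
    o=cv2.resize(ims[c][y:y+h,x:x+w],None,fx=k,fy=k,interpolation=cv2.INTER_CUBIC)
    def dr(X,col):
        p=np.round((proj(c,X)-[x,y]+.5)*k-.5).astype(int)
        cv2.polylines(o,[p],True,col,1)
    for q,d in((b,(.116,.052,.042)),(t,(.17,.13,.085))):
        P=boxpts(q,*d); dr(P[:4],(0,255,0)); dr(P[4:],(0,255,255))
    L=t[:2]+rot(t[2])@[-.042,0]
    for dd,zz,col in(((.036,.036),.093,(255,0,255)),((.021,.0064),.093,(255,0,0))):
        P=boxpts([L[0],L[1],t[2]],*dd,zz); dr(P[4:],col)
    for s in(1,-1):
        g=b[:2]+rot(b[2])@[s*.029,0]; P=boxpts([g[0],g[1],b[2]],.028,.010,.036);P[:,2]+=.05
        dr(P[4:],(255,255,0)); dr(P[:4],(255,255,0))
    cv2.imwrite(f"pics/{c}2.png",o)
E
```

```text
red scene 65 [275.         180.03076923] 272 278 175 186
red top 24 [260.83333333 208.70833333] 259 263 205 212
 pred scene [274.17614427 180.42567031] 71.15217477921396
 pred top [260.0296165  208.41292197] 41.17209823871963
red ['top'] [0.48859455 0.3085409 ] g0 [0.48955273 0.31130281 0.07      ]
red ['scene'] [0.49341923 0.31167423] g0 [0.48955273 0.31130281 0.07      ]
red ['top', 'scene'] [0.49003326 0.30874629] g0 [0.48955273 0.31130281 0.07      ]
blue scene 47 [265.63829787 187.82978723] 263 268 183 194
blue top 22 [266.5 224.5] 265 268 221 228
 pred scene [265.05076455 187.84613378] 76.72236295114271
 pred top [265.79606157 224.47019489] 40.30230834451504
blue ['top'] [0.43558711 0.28751844] g0 [0.43564727 0.28989719 0.07      ]
blue ['scene'] [0.43723308 0.28863473] g0 [0.43564727 0.28989719 0.07      ]Traceback (most recent call last):
  File "<stdin>", line 23, in <module>
    return func(*args, **kwargs)
    result = trf(vector_fun.fun, vector_fun.jac, x0, f0, J0, lb, ub, ftol, xtol,
                 gtol, max_nfev, x_scale, loss_function, tr_solver,
                 tr_options.copy(), verbose, callback=callback_wrapped)
    return trf_no_bounds(
        fun, jac, x0, f0, J0, ftol, xtol, gtol, max_nfev, x_scale,
        loss_function, tr_solver, tr_options, verbose, callback=callback)
    f_new = fun(x_new)
    self._update_fun()
    ~~~~~~~~~~~~~~~~^^
    self.f = self.fun_wrapped(xp_copy(self.x))
             ~~~~~~~~~~~~~~~~^^^^^^^^^^^^^^^^^
    return np.atleast_1d(self.fun(x))
                         ~~~~~~~~^^^
    return self.f(x, *self.args, **self.kwargs)
           ~~~~~~^^^^^^^^^^^^^^^^^^^^^^^^^^^^^^
  File "<stdin>", line 23, in <lambda>
  File "<stdin>", line 7, in caphull
  File "h.py", line 5, in proj
    i=r.camera_info(c);X=np.atleast_2d(X);p=X@i["R"].T+i["t"];s=p[:,:2]/p[:,2:]
ValueError: time passes only in moves, steps and waits
```

```bash
python3 - <<'E'
s=open('h.py').read()
s=s.replace('def proj(c,X):\n    i=r.camera_info(c)','CI={c:r.camera_info(c) for c in("scene","top")}\ndef proj(c,X):\n    i=CI[c]')
open('h.py','w').write(s)
E
python3 - <<'E'
from h import *
ims={c:cv2.imread(f"pics/{c}0.png") for c in("scene","top")}
b=np.array([.4626,.3006,.378]); t=np.array([.599,.0849,-.07])
W={"scene":(225,140,160,100),"top":(235,140,130,110)}
for c in ims:
    x,y,w,h=W[c];k=5
    o=cv2.resize(ims[c][y:y+h,x:x+w],None,fx=k,fy=k,interpolation=cv2.INTER_CUBIC)
    def dr(X,col):
        p=np.round((proj(c,X)-[x,y]+.5)*k-.5).astype(int)
        cv2.polylines(o,[p],True,col,1)
    for q,d in((b,(.116,.052,.042)),(t,(.17,.13,.085))):
        P=boxpts(q,*d); dr(P[:4],(0,255,0)); dr(P[4:],(0,255,255))
    L=t[:2]+rot(t[2])@[-.042,0]; print(L)
    for dd,zz,col in(((.036,.036),.093,(255,0,255)),((.021,.0064),.093,(255,0,0))):
        P=boxpts([L[0],L[1],t[2]],*dd,zz); dr(P[4:],col)
    for s in(1,-1):
        g=b[:2]+rot(b[2])@[s*.029,0]; P=boxpts([g[0],g[1],b[2]],.028,.010,.036);P[:,2]+=.05
        dr(P[4:],(255,255,0)); dr(P[:4],(255,255,0))
    cv2.imwrite(f"pics/{c}2.png",o)
print(r.observe()["time_s"])
E
```

```text
[0.55710286 0.0878376 ]
[0.55710286 0.0878376 ]
0.7
```

View pics/scene2.png

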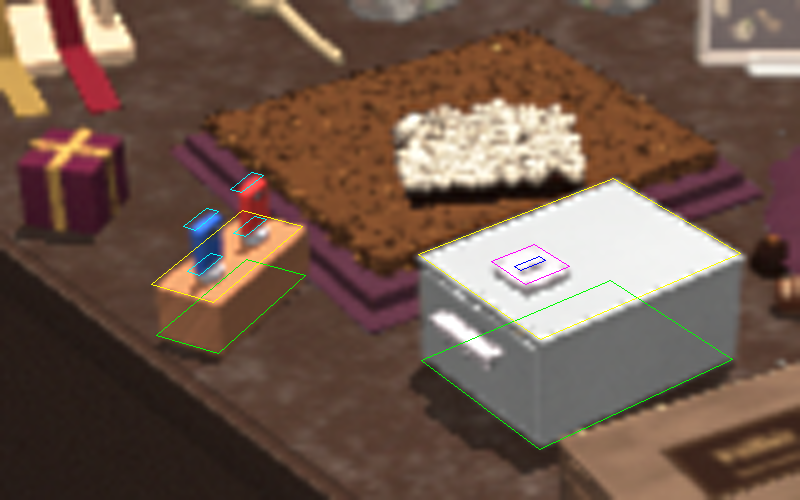

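View pics/top2.png

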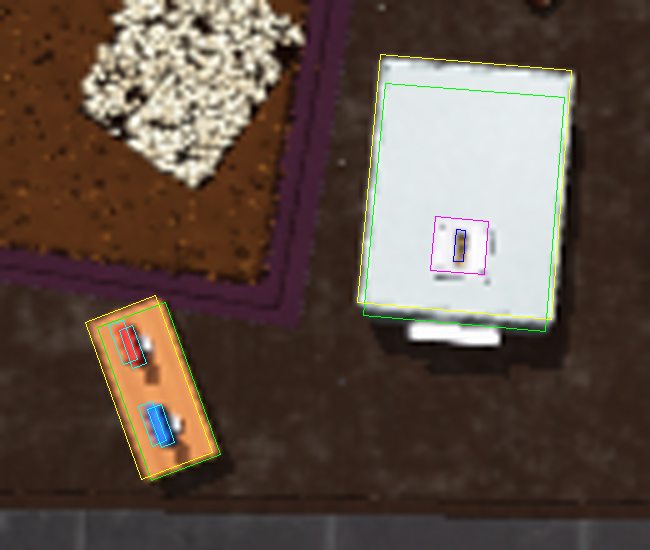

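```bash
cat >> h.py <<'E'
from scipy.spatial.transform import Rotation as Ro
def go(p,yaw):
    o=r.observe(); T=Ro.from_quat(o["tool_rot"]); c,s=np.cos(yaw),np.sin(yaw)
    G=Ro.from_matrix(np.array([[c,s,0],[s,-c,0],[0,0,-1]]))
    print("t",o["time_s"],"trans",(T.inv().apply(np.array(p)-o["position"])).round(5),"twist",(T.inv()*G).as_rotvec(degrees=True).round(3))
def st():
    o=r.observe(); m=Ro.from_quat(o["tool_rot"]).as_matrix()
    print("t",round(o["time_s"],2),"pos",o["position"].round(5),"yaw",round(np.arctan2(m[1,0],m[0,0]),4),"tz",m[:,2].round(4),"F",o["ft_force"].round(2),"M",o["wrist_torque"].round(3),"gap",round(o["finger_gap"],4))
E
python3 -c "
from h import *
st();go([.4895,.3095,.16],.378+np.pi);go([.4895,.3095,.25],.378+np.pi)"
```

```text
t 0.7 pos [0.22719 0.50087 0.25029] yaw 2.7157 tz [-0.  0. -1.] F [ 0.2  -0.3   0.06] M [-0.039 -0.01  -0.02 ] gap 0.0853
t 0.7 trans [-0.31794 -0.06592  0.09029] twist [ 2.0000e-03 -0.0000e+00 -4.6057e+01]
t 0.7 trans [-3.1793e-01 -6.5920e-02  2.9000e-04] twist [ 2.0000e-03 -0.0000e+00 -4.6057e+01]
```

```bash
python3 -m inch '{"translation":[[-0.03,-0.006,0],[-0.07,-0.015,0],[-0.11,-0.023,0],[-0.15,-0.031,0],[-0.19,-0.04,0.02],[-0.23,-0.048,0.03],[-0.27,-0.056,0.05],[-0.3,-0.062,0.06]],"twist":[[0,0,-3],[0,0,-9],[0,0,-15],[0,0,-21],[0,0,-27],[0,0,-33],[0,0,-39],[0,0,-44]],"jaw":[60,60,60,60,60,60,60,60]}' 40; python3 -c "
from h import *
st();go([.4895,.3095,.12],.378+np.pi)"
```

```text
time_s: 1.37
position: [0.4761, 0.319, 0.1894]
tool_rot: [-0.173, 0.985, 0.0, 0.0]
ft_force: [0.7, 0.9, -0.2]
finger_gap: 0.0515
t 1.37 pos [0.47605 0.31899 0.18944] yaw -2.7942 tz [ 1.e-04  1.e-04 -1.e+00] F [ 0.71  0.87 -0.21] M [ 0.076 -0.031  0.009] gap 0.0515
t 1.3667 trans [-0.0094  -0.01351  0.06944] twist [ 0.005  0.007 -1.755]
```

```bash
python3 -m inch '{"translation":[[-0.005,-0.007,0.035],[-0.0094,-0.0135,0.0694],[-0.0094,-0.0135,0.0694],[-0.0094,-0.0135,0.0694]],"twist":[[0,0,-1.75],[0,0,-1.75],[0,0,-1.75],[0,0,-1.75]],"jaw":[60,60,60,60]}'; python3 - <<'E'
from h import *
st();go([.4895,.3095,.076],.378+np.pi)
for c,(x,y,w,h) in {"scene":(225,110,120,110),"top":(225,170,90,80)}.items():
    im=r.read_camera(c)
    cv2.imwrite(f"pics/{c}3.png",cv2.resize(im[y:y+h,x:x+w],None,fx=5,fy=5,interpolation=cv2.INTER_CUBIC)[:,:,::-1])
E
```

```text
time_s: 1.7
position: [0.4888, 0.3089, 0.1192]
tool_rot: [-0.187, 0.982, -0.0, -0.002]
ft_force: [0.9, 1.1, 1.3]
finger_gap: 0.0515
t 1.7 pos [0.48876 0.30891 0.11919] yaw -2.7649 tz [-0.0035 -0.0013 -1.    ] F [0.91 1.07 1.34] M [ 0.035 -0.025  0.024] gap 0.0515
t 1.7 trans [-0.00107  0.00028  0.04319] twist [ 0.003 -0.212 -0.077]
```

View pics/scene3.png

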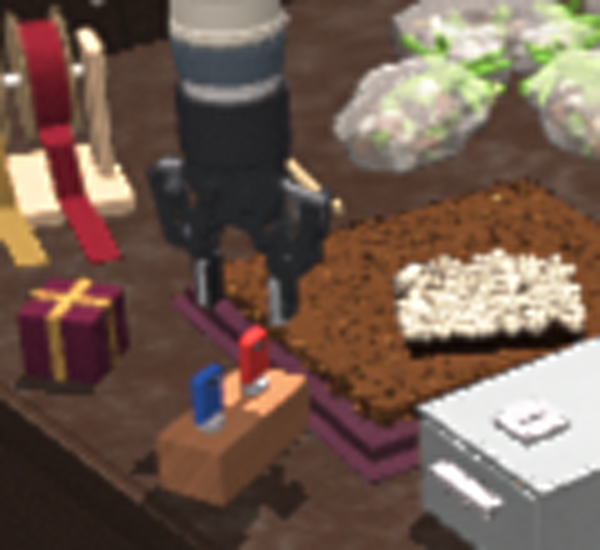

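View pics/top3.png

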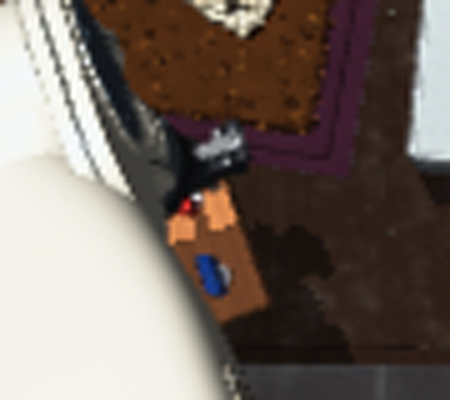

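```bash
python3 - <<'E'
from h import *
for p in([.4888,.3089,.1002],[.4895,.3095,.086],[.4895,.3095,.07]): print(((proj("scene",p)-[225,110]+.5)*5).round(1),((proj("top",p)-[225,170]+.5)*5).round(1))
R=np.array([-np.sin(.378),np.cos(.378)])
for s in(1,-1):
  q=np.array([.4888,.3089])+s*.0257*R; print(((proj("scene",np.r_[q,.1002])-[225,110]+.5)*5).round(1),((proj("top",np.r_[q,.1002])-[225,170]+.5)*5).round(1))
E
```

```text
[[246.6 316.5]] [[172.7 191.7]]
[[248.3 333.5]] [[175.7 192.5]]
[[249.7 353.2]] [[180.  194.6]]
[[216.1 308.7]] [[136.  205.5]]
[[277.6 324.3]] [[209.3 178. ]]
```

```bash
python3 -c "
from h import *
st();go([.4908,.3098,.076],.378+np.pi)"
```

```text
t 1.8 pos [0.48976 0.3103  0.12202] yaw -2.7633 tz [ 0.0018  0.001  -1.    ] F [ 0.34  0.11 -0.44] M [ 0.052 -0.008  0.036] gap 0.0513
t 1.8 trans [-0.00069 -0.00086  0.04602] twist [0.016 0.118 0.015]
```

```bash
python3 -m inch '{"translation":[[-0.0007,0,0.015],[-0.0007,0,0.03],[-0.0008,0,0.045],[-0.0008,0,0.046],[-0.0008,0,0.046]],"twist":[[0,0.1,0],[0,0.1,0],[0,0.1,0],[0,0.1,0],[0,0.1,0]],"jaw":[60,60,60,60,60]}'; python3 - <<'E'
from h import *
st()
for c,(x,y,w,h) in {"scene":(225,110,120,110)}.items():
    im=r.read_camera(c)
    cv2.imwrite(f"pics/{c}4.png",cv2.resize(im[y:y+h,x:x+w],None,fx=5,fy=5,interpolation=cv2.INTER_CUBIC)[:,:,::-1])
st()
E
```

```text
time_s: 2.22
position: [0.4905, 0.3115, 0.0776]
tool_rot: [-0.189, 0.982, 0.0, 0.001]
ft_force: [0.4, 0.9, 1.1]
finger_gap: 0.0515
t 2.22 pos [0.4905  0.31153 0.07757] yaw -2.7622 tz [ 0.0014  0.001  -1.    ] F [0.44 0.93 1.11] M [ 0.012 -0.036 -0.024] gap 0.0515
t 2.27 pos [0.4909  0.31156 0.07798] yaw -2.7624 tz [ 0.0023  0.0014 -1.    ] F [-0.03  0.66  0.21] M [-0.017 -0.028 -0.015] gap 0.0514
```

View pics/scene4.png

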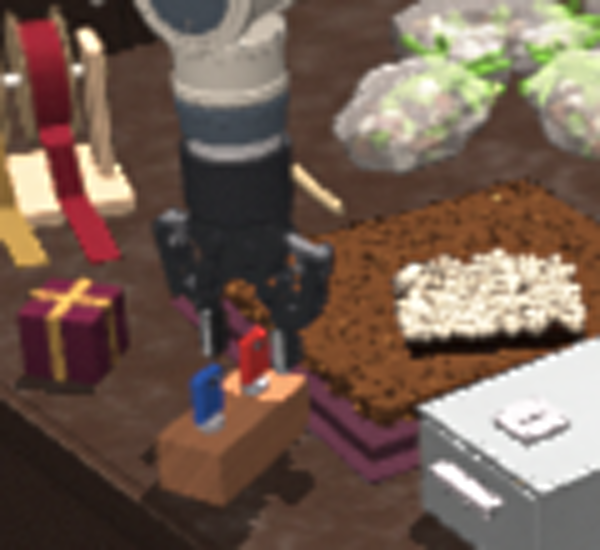

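```bash
python3 - <<'E'
from h import *
T=np.array([.4909,.3116]);a=np.array([np.cos(.378),np.sin(.378)]);R=np.array([-a[1],a[0]])
f=lambda q,z:((proj("scene",np.r_[q,z])-[225,110]+.5)*5)[0]
print(f(T,.086),f(T,.05),f(T,.068))
print("along/mm",(f(T+a*.01,.07)-f(T,.07))/10,"perp/mm",(f(T-R*.01,.07)-f(T,.07))/10,"z",(f(T,.08)-f(T,.07))/10)
for s in(1,-1): print([f(T+s*R*.0257,z).round(1) for z in(.06,.065,.075)])
im=r.read_camera("scene"); x,y,w,h=250,155,40,45
cv2.imwrite("pics/s5.png",cv2.resize(im[y:y+h,x:x+w],None,fx=13,fy=13,interpolation=cv2.INTER_NEAREST)[:,:,::-1])
E
```

```text
[248.14226846 331.80016036] [251.46213894 375.75247874] [249.81212176 353.92191562]
along/mm [ 0.75847411 -0.61558904] perp/mm [1.18630259 0.3111303 ] z [-0.09264588 -1.22716667]
[array([220.5, 355.7]), array([220. , 349.6]), array([218.9, 337.5])]
[array([281.1, 371.8]), array([280.7, 365.6]), array([279.8, 353.4])]
```

View pics/s5.png

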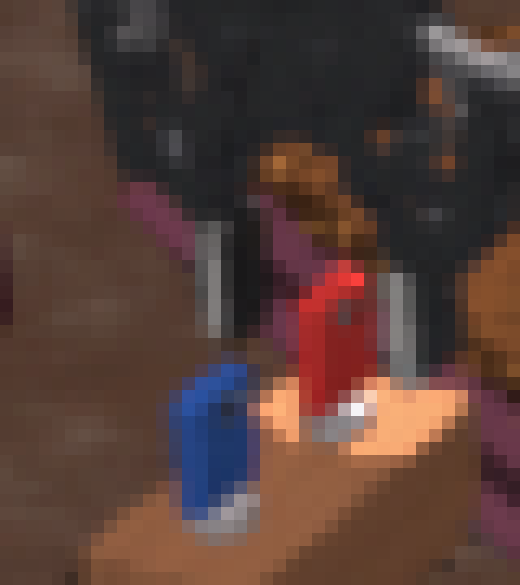

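```bash
python3 -m inch '{"translation":[[0,-0.002,0.001],[0,-0.0035,0.002],[0,-0.0035,0.002],[0,-0.0035,0.002],[0,-0.0035,0.002],[0,-0.0035,0.002]],"twist":[[0,0,0],[0,0,0],[0,0,0],[0,0,0],[0,0,0],[0,0,0]],"jaw":[50,40,27,27,27,27]}'; python3 - <<'E'
from h import *
im=r.read_camera("scene"); x,y,w,h=250,155,40,45
cv2.imwrite("pics/s6.png",cv2.resize(im[y:y+h,x:x+w],None,fx=13,fy=13,interpolation=cv2.INTER_NEAREST)[:,:,::-1])
st()
E
```

```text
time_s: 2.82
position: [0.4925, 0.3082, 0.0761]
tool_rot: [-0.188, 0.982, 0.0, 0.001]
ft_force: [-0.3, -0.6, 0.2]
finger_gap: 0.0231
t 2.87 pos [0.49244 0.3082  0.07605] yaw -2.7627 tz [ 0.0026  0.0015 -1.    ] F [-0.29  0.47 -0.56] M [-0.001  0.025 -0.001] gap 0.023
```

View pics/s6.png

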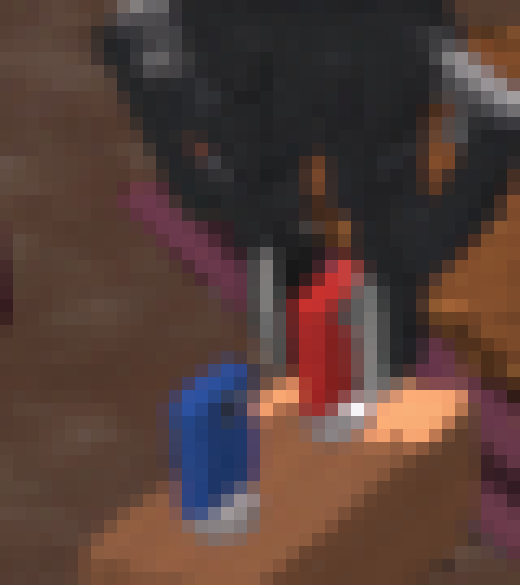

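```bash
python3 -m inch '{"translation":[[0,-0.001,0],[0,-0.001,0],[0,-0.001,0],[0,-0.001,0],[0,-0.001,0],[0,-0.001,0]],"twist":[[0,0,0],[0,0,0],[0,0,0],[0,0,0],[0,0,0],[0,0,0]],"jaw":[20,15,10,5,0,0]}' 80; python3 -c "
from h import *
st()"
```

```text
time_s: 3.37
position: [0.4926, 0.3078, 0.076]
tool_rot: [-0.189, 0.982, 0.001, 0.001]
ft_force: [-1.0, 3.7, -0.2]
finger_gap: 0.0082
t 3.37 pos [0.49258 0.30781 0.07601] yaw -2.7622 tz [ 0.0022  0.0026 -1.    ] F [-1.05  3.66 -0.23] M [1.175 0.432 0.006] gap 0.0082
```

```bash
python3 -m inch '{"translation":[[0,0.0005,-0.005],[0,0.0005,-0.012],[0,0.0005,-0.02],[0,0.0005,-0.03],[0,0.0005,-0.045],[0,0.0005,-0.065],[0,0.0005,-0.085],[0,0.0005,-0.1]],"twist":[[0,0,0],[0,0,0],[0,0,0],[0,0,0],[0,0,0],[0,0,0],[0,0,0],[0,0,0]],"jaw":[0,0,0,0,0,0,0,0]}' 80; python3 - <<'E'
from h import *
im=r.read_camera("scene"); x,y,w,h=245,100,60,100
cv2.imwrite("pics/s7.png",cv2.resize(im[y:y+h,x:x+w],None,fx=6,fy=6,interpolation=cv2.INTER_NEAREST)[:,:,::-1])
st(); go([.5571,.0878,.165],-.07+np.pi)
E
```

```text
time_s: 4.03
position: [0.4926, 0.3079, 0.1788]
tool_rot: [-0.188, 0.982, 0.001, 0.002]
ft_force: [0.4, -0.4, -1.1]
finger_gap: 0.0087
t 4.08 pos [0.49347 0.30835 0.18141] yaw -2.7624 tz [ 0.0078  0.0046 -1.    ] F [0.27 0.25 1.77] M [-0.042 -0.021 -0.027] gap 0.0087
t 4.0833 trans [ 0.02269 -0.22846  0.01589] twist [ 0.193  0.489 25.739]
```

View pics/s7.png

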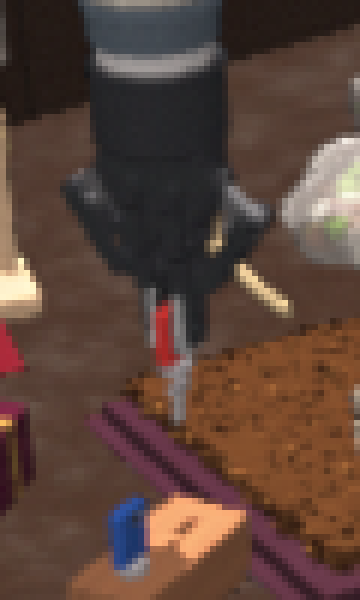

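```bash
python3 -m inch '{"translation":[[0.002,-0.02,0],[0.005,-0.05,0],[0.008,-0.08,0],[0.011,-0.11,0.002],[0.014,-0.14,0.004],[0.017,-0.17,0.005],[0.02,-0.2,0.005],[0.022,-0.222,0.005]],"twist":[[0,0,2],[0,0,5],[0,0,8],[0,0,12],[0.1,0.2,16],[0.2,0.3,20],[0.2,0.4,23],[0.2,0.4,25.5]],"jaw":[0,0,0,0,0,0,0,0]}' 80; python3 -c "
from h import *
st(); go([.5571,.0878,.172],-.07+np.pi)"
```

```text
time_s: 4.75
position: [0.5556, 0.0916, 0.1762]
tool_rot: [0.035, 0.999, -0.0, 0.001]
ft_force: [0.6, 0.4, -0.5]
finger_gap: 0.0089
t 4.75 pos [0.55564 0.09161 0.17624] yaw 3.0719 tz [ 1.9e-03 -6.0e-04 -1.0e+00] F [ 0.57  0.44 -0.49] M [-0.004 -0.02   0.019] gap 0.0089
t 4.75 trans [-0.00171 -0.0037   0.00424] twist [-0.029  0.11   0.016]
```

```bash
python3 -m inch '{"translation":[[-0.0017,-0.0037,0.004],[-0.0017,-0.0037,0.004],[-0.0017,-0.0037,0.004]],"twist":[[0,0.1,0],[0,0.1,0],[0,0.1,0]],"jaw":[0,0,0]}' 80; python3 - <<'E'
from h import *
for c,(x,y,w,h) in {"scene":(295,130,80,75),"top":(290,140,80,75)}.items():
    im=r.read_camera(c); cv2.imwrite(f"pics/{c}8.png",cv2.resize(im[y:y+h,x:x+w],None,fx=8,fy=8,interpolation=cv2.INTER_NEAREST)[:,:,::-1])
st()
E
```

```text
time_s: 5.0
position: [0.5568, 0.0879, 0.1722]
tool_rot: [0.035, 0.999, -0.0, -0.0]
ft_force: [1.0, -0.0, -0.4]
finger_gap: 0.0086
t 5.1 pos [0.55675 0.08878 0.17241] yaw 3.0735 tz [ 1.e-04 -3.e-04 -1.e+00] F [ 0.58 -0.51 -1.33] M [ 0.039  0.009 -0.019] gap 0.0091
```

View pics/scene8.png

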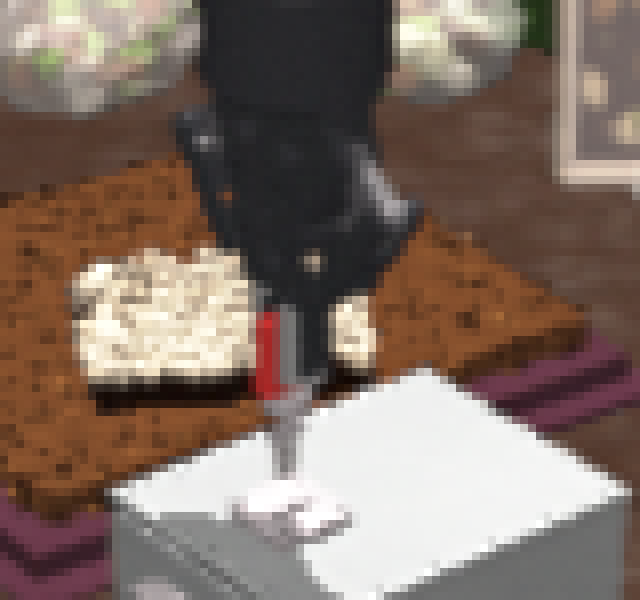

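View pics/top8.png

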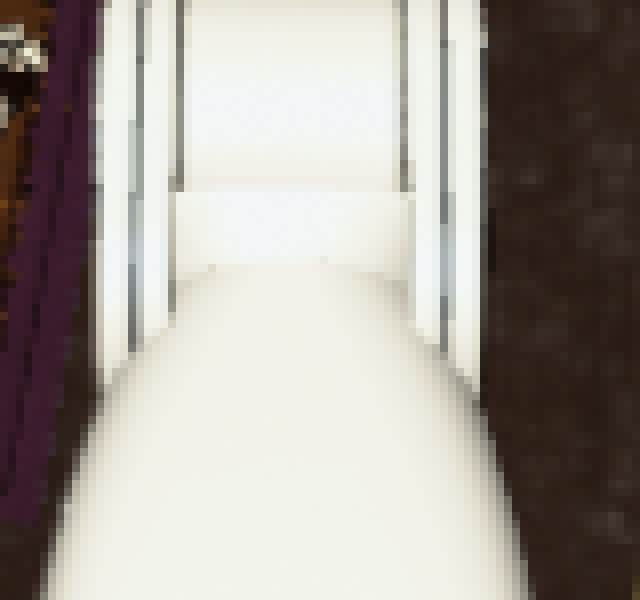

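```bash
python3 - <<'E'
from h import *
im=cv2.imread("pics/scene0.png"); x,y,w,h=318,182,28,22
a=cv2.resize(im[y:y+h,x:x+w],None,fx=24,fy=24,interpolation=cv2.INTER_NEAREST)
cv2.imwrite("pics/k0.png",a)
T=[.5568,.0885]
for n,p in (("tip",[*T,.1055]),("collarbot",[*T,.1385]),("cap",[*T,.1645]),("lock",[.5571,.0878,.093])): 
    q=proj("scene",p)[0]+.5; print(n,"px",q.round(2),"z8",((q-[295,130])*8).round(1),"k0",((q-[x,y])*24).round(1))
im=cv2.imread("pics/scene8.png")
cv2.imwrite("pics/t8.png",cv2.resize(im[280:560,200:380],None,fx=2,fy=2,interpolation=0))
E
```

```text
tip px [330.88 189.43] z8 [287.  475.4] k0 [309.  178.2]
collarbot px [330.96 180.57] z8 [287.7 404.6] k0 [311.  -34.3]
cap px [331.02 173.43] z8 [288.2 347.4] k0 [ 312.5 -205.8]
lock px [331.06 192.77] z8 [288.5 502.2] k0 [313.4 258.5]
```

View pics/k0.png

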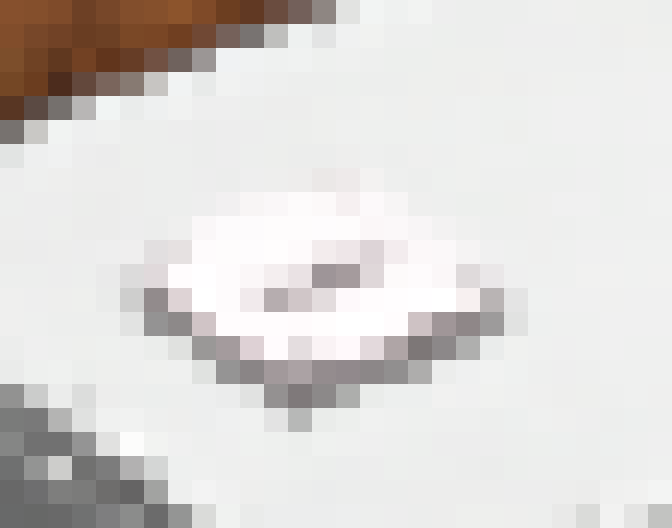

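View pics/t8.png

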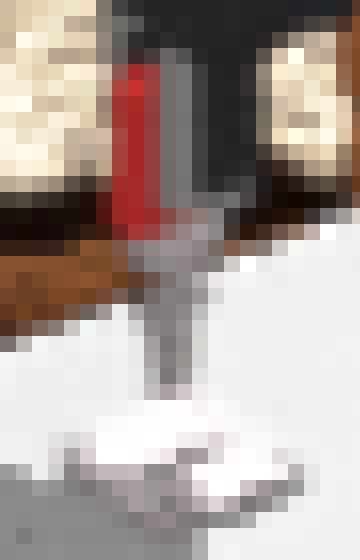

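```bash
python3 -m inch '{"translation":[[0.0003,-0.0022,0.004],[0.0003,-0.0022,0.0085],[0.0003,-0.0022,0.0085]],"twist":[[0,0,0],[0,0,0],[0,0,0]],"jaw":[0,0,0]}' 80; python3 - <<'E'
from h import *
im=r.read_camera("scene"); st()
x,y,w,h=318,165,28,40
cv2.imwrite("pics/k1.png",cv2.resize(im[y:y+h,x:x+w],None,fx=14,fy=14,interpolation=0)[:,:,::-1])
a=cv2.imread("pics/k0.png")
J=[proj("scene",p)[0] for p in([.557,.087,.095],[.567,.087,.095],[.557,.097,.095],[.557,.087,.105])]
print([((j-J[0])/10).round(3) for j in J[1:]])
E
```

```text
time_s: 5.35
position: [0.5556, 0.0873, 0.1629]
tool_rot: [0.033, 0.999, -0.0, -0.001]
ft_force: [0.0, 0.4, -0.6]
finger_gap: 0.0086
t 5.4 pos [0.55579 0.08718 0.16328] yaw 3.0745 tz [-1.e-03 -3.e-04 -1.e+00] F [ 0.47  0.59 -0.87] M [ 0.024  0.029 -0.026] gap 0.0087
[array([ 0.226, -0.105]), array([-0.206, -0.118]), array([ 0.003, -0.264])]
```

View pics/k1.png

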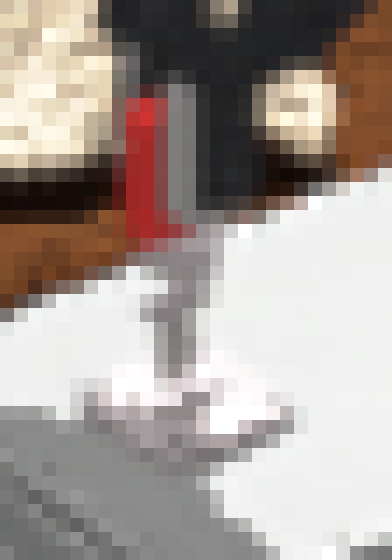

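```bash
python3 - <<'E'
from h import *
im=cv2.imread("pics/top0.png"); x,y,w,h=316,178,22,24
cv2.imwrite("pics/k2.png",cv2.resize(im[y:y+h,x:x+w],None,fx=22,fy=22,interpolation=0))
q=proj("top",[.5571,.0878,.093])[0]+.5; print(((q-[x,y])*22).round(1))
q=proj("top",[.5471,.0878,.093])[0]+.5; print(((q-[x,y])*22).round(1))
g=im[185:197,320:335].min(2); print(g)
E
```

```text
[240.4 245.8]
[239.3 311.3]
[[223 228 232 178 232 235 231 234 238 245 248 234 216 229 226]
 [223 227 239 247 241 230 172 172 215 247 248 236 211 178 226]
 [223 227 239 247 241 227 125  48 153 249 249 250 244 175 227]
 [224 227 239 246 241 228 129  66 161 250 249 249 243 147 227]
 [224 228 240 246 241 233 133  58 172 250 249 249 243 146 226]
 [223 232 249 245 240 231 122  71 193 250 250 249 243 156 224]
 [223 232 249 245 239 230 132  92 214 249 250 248 234 224 223]
 [226 237 247 243 238 219 102 126 222 249 250 248 233 223 224]
 [226 230 214 218 238 227 189 203 234 249 249 245 232 223 223]
 [226 232 231 227 235 238 238 238 243 247 229 162 208 224 225]
 [223 210 116 112 145 158 159 185 235 233 231 232 204 223 224]
 [224 224 223 223 223 223 224 225 224 223 224 213 156 224 223]]
```

View pics/k2.png

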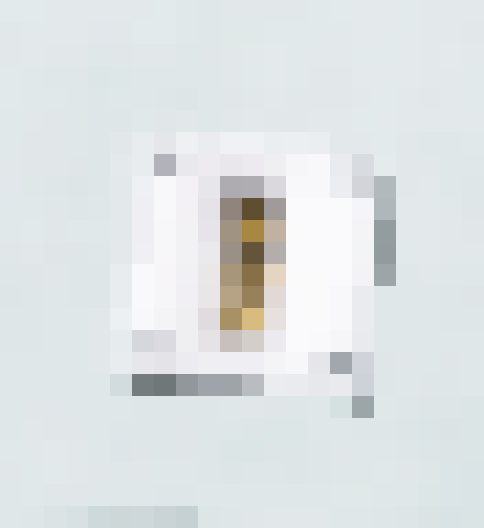

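```bash
python3 -m inch '{"translation":[[0.0007,-0.0028,0],[0.0007,-0.0028,0.002],[0.0007,-0.0028,0.004],[0.0007,-0.0028,0.004]],"twist":[[0,0,0],[0,0,0],[0,0,0],[0,0,0]],"jaw":[0,0,0,0]}' 80; python3 -c "
from h import *
st()"; python3 -m inch '{"translation":[[0,0,0.001],[0,0,0.002],[0,0,0.002]],"twist":[[0,0,0],[0,0,0],[0,0,0]],"jaw":[0,0,0]}' 80;python3 - <<'E'
from h import *
im=r.read_camera("scene"); st()
x,y,w,h=318,165,28,40
cv2.imwrite("pics/k3.png",cv2.resize(im[y:y+h,x:x+w],None,fx=14,fy=14,interpolation=0)[:,:,::-1])
E
```

```text
time_s: 5.73
position: [0.5547, 0.0844, 0.1589]
tool_rot: [0.034, 0.999, -0.0, -0.001]
ft_force: [-0.4, 0.7, -0.7]
finger_gap: 0.0087
t 5.73 pos [0.55473 0.08439 0.15888] yaw 3.0744 tz [-1.5e-03 -2.0e-04 -1.0e+00] F [-0.36  0.73 -0.73] M [-0.02  -0.013 -0.027] gap 0.0087
time_s: 5.98
position: [0.5547, 0.0844, 0.1567]
tool_rot: [0.034, 0.999, -0.0, -0.001]
ft_force: [-0.4, -0.2, -0.8]
finger_gap: 0.0089
t 6.03 pos [0.5547  0.08438 0.15677] yaw 3.0744 tz [-1.7e-03 -2.0e-04 -1.0e+00] F [-0.57 -0.38 -1.03] M [0.022 0.04  0.015] gap 0.0089
```

View pics/k3.png

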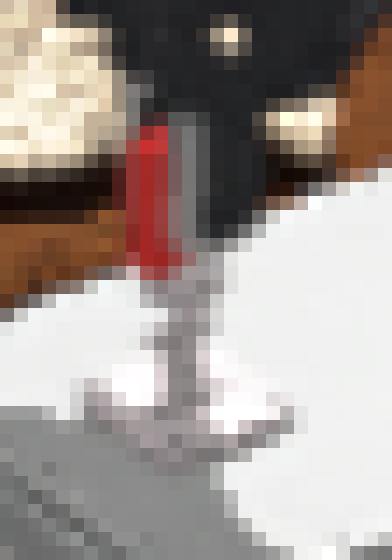

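```bash
python3 -m inch '{"translation":[[0,0,0.001],[0,0,0.002],[0,0,0.003],[0,0,0.003]],"twist":[[0,0,0],[0,0,0],[0,0,0],[0,0,0]],"jaw":[0,0,0,0]}' 80;python3 -c "
from h import *
st()"; python3 -m inch '{"translation":[[0,0,0.001],[0,0,0.002],[0,0,0.003],[0,0,0.003]],"twist":[[0,0,0],[0,0,0],[0,0,0],[0,0,0]],"jaw":[0,0,0,0]}' 80;python3 -c "
from h import *
st()"
```

```text
time_s: 6.37
position: [0.5547, 0.0846, 0.1537]
tool_rot: [0.034, 0.999, 0.0, -0.001]
ft_force: [-0.1, 1.4, 0.4]
finger_gap: 0.0086
t 6.37 pos [0.55474 0.08459 0.15367] yaw 3.0745 tz [-1.6e-03  3.0e-04 -1.0e+00] F [-0.11  1.39  0.41] M [ 0.38  -0.089 -0.002] gap 0.0086
time_s: 6.7
position: [0.5548, 0.0849, 0.1505]
tool_rot: [0.033, 0.999, 0.0, -0.001]
ft_force: [0.7, 4.5, -0.9]
finger_gap: 0.0086
t 6.7 pos [0.55476 0.08491 0.15055] yaw 3.0747 tz [-0.0015  0.001  -1.    ] F [ 0.69  4.53 -0.89] M [ 0.941 -0.215  0.079] gap 0.0086
```

```bash
python3 -m inch '{"translation":[[0,0.0008,0],[0,0.0015,0],[0,0.0015,0]],"twist":[[-0.05,-0.1,0],[-0.05,-0.1,0],[-0.05,-0.1,0]],"jaw":[0,0,0]}' 80;python3 -c "
from h import *
st()"; python3 -m inch '{"translation":[[0,0,0.001],[0,0,0.002],[0,0,0.002]],"twist":[[0,0,0],[0,0,0],[0,0,0]],"jaw":[0,0,0]}' 80;python3 -c "
from h import *
st()"
```

```text
time_s: 6.95
position: [0.5547, 0.0862, 0.1504]
tool_rot: [0.033, 0.999, 0.001, -0.0]
ft_force: [-0.2, 0.5, -1.1]
finger_gap: 0.0084
t 6.95 pos [0.55472 0.08622 0.15041] yaw 3.0746 tz [-1.e-04  1.e-03 -1.e+00] F [-0.16  0.53 -1.09] M [-0.038 -0.013 -0.027] gap 0.0084
time_s: 7.2
position: [0.5546, 0.0861, 0.1481]
tool_rot: [0.034, 0.999, 0.0, -0.0]
ft_force: [-0.2, 0.5, -1.0]
finger_gap: 0.009
t 7.2 pos [0.55459 0.08608 0.14811] yaw 3.0745 tz [-5.e-04  8.e-04 -1.e+00] F [-0.2   0.51 -0.95] M [ 0.003 -0.019  0.031] gap 0.009
```

```bash
python3 -m inch '{"translation":[[0,0,0.001],[0,0,0.002],[0,0,0.002]],"twist":[[0,0,0],[0,0,0],[0,0,0]],"jaw":[0,0,0]}' 80;python3 -c "
from h import *
st()"; python3 -m inch '{"translation":[[0,0,0.001],[0,0,0.002],[0,0,0.002]],"twist":[[0,0,0],[0,0,0],[0,0,0]],"jaw":[0,0,0]}' 80;python3 -c "
from h import *
st()"; python3 -m inch '{"translation":[[0,0,0.001],[0,0,0.002],[0,0,0.002]],"twist":[[0,0,0],[0,0,0],[0,0,0]],"jaw":[0,0,0]}' 80;python3 -c "
from h import *
st()"
```

```text
time_s: 7.45
position: [0.5545, 0.0861, 0.1459]
tool_rot: [0.034, 0.999, 0.0, -0.0]
ft_force: [-0.3, 0.1, -0.3]
finger_gap: 0.0086
t 7.45 pos [0.55449 0.08606 0.14586] yaw 3.0744 tz [-9.e-04  8.e-04 -1.e+00] F [-0.28  0.07 -0.25] M [-0.014 -0.033  0.057] gap 0.0086
time_s: 7.7
position: [0.5547, 0.086, 0.1438]
tool_rot: [0.034, 0.999, 0.0, -0.0]
ft_force: [1.3, -1.0, -1.7]
finger_gap: 0.009
t 7.7 pos [0.55466 0.08602 0.14376] yaw 3.0744 tz [-5.e-04  7.e-04 -1.e+00] F [ 1.32 -1.02 -1.66] M [-0.006 -0.266 -0.009] gap 0.009
time_s: 7.95
position: [0.5552, 0.086, 0.1419]
tool_rot: [0.034, 0.999, 0.0, 0.0]
ft_force: [3.3, -0.2, 0.2]
finger_gap: 0.0086
t 7.95 pos [0.55515 0.08598 0.14185] yaw 3.0743 tz [ 6.e-04  7.e-04 -1.e+00] F [ 3.29 -0.17  0.17] M [-0.109 -0.704 -0.059] gap 0.0086
```

```bash
python3 -m inch '{"translation":[[-0.0008,0,0],[-0.0014,0,0],[-0.0014,0,0]],"twist":[[0,0,0],[0,0,0],[0,0,0]],"jaw":[0,0,0]}' 80;python3 -c "
from h import *
st()"; python3 -m inch '{"translation":[[0,0,0.001],[0,0,0.002],[0,0,0.002]],"twist":[[0,0,0],[0,0,0],[0,0,0]],"jaw":[0,0,0]}' 80;python3 -c "
from h import *
st()"
```

```text
time_s: 8.2
position: [0.5563, 0.0859, 0.1416]
tool_rot: [0.034, 0.999, 0.0, -0.0]
ft_force: [-0.0, -0.7, -0.8]
finger_gap: 0.0089
t 8.2 pos [0.55631 0.08589 0.14164] yaw 3.0744 tz [-3.e-04  7.e-04 -1.e+00] F [-0.01 -0.68 -0.77] M [-0.001  0.013 -0.011] gap 0.0089
time_s: 8.45
position: [0.5565, 0.086, 0.1396]
tool_rot: [0.034, 0.999, 0.001, 0.0]
ft_force: [2.1, 0.7, 0.3]
finger_gap: 0.0088
t 8.45 pos [0.55646 0.08602 0.13957] yaw 3.0744 tz [ 1.0e-04  1.1e-03 -1.0e+00] F [2.08 0.73 0.29] M [ 0.192 -0.371  0.049] gap 0.0088
```

```bash
python3 -m inch '{"translation":[[-0.0008,0,0],[-0.0012,0,0],[-0.0012,0,0]],"twist":[[0,0,0],[0,0,0],[0,0,0]],"jaw":[0,0,0]}' 80;python3 -c "
from h import *
st()"; python3 -m inch '{"translation":[[0,0,0.001],[0,0,0.002],[0,0,0.002]],"twist":[[0,0,0],[0,0,0],[0,0,0]],"jaw":[0,0,0]}' 80;python3 -c "
from h import *
st()"
```

```text
time_s: 8.7
position: [0.5575, 0.086, 0.1394]
tool_rot: [0.034, 0.999, 0.001, -0.0]
ft_force: [0.1, 2.0, -0.6]
finger_gap: 0.0088
t 8.7 pos [0.55752 0.08602 0.13941] yaw 3.0745 tz [-5.0e-04  1.2e-03 -1.0e+00] F [ 0.11  1.97 -0.58] M [ 0.235  0.05  -0.011] gap 0.0088
time_s: 8.95
position: [0.5576, 0.0862, 0.1373]
tool_rot: [0.033, 0.999, 0.001, -0.0]
ft_force: [0.6, 1.3, -2.5]
finger_gap: 0.0083
t 8.95 pos [0.55757 0.08618 0.13734] yaw 3.0746 tz [-3.0e-04  1.5e-03 -1.0e+00] F [ 0.58  1.3  -2.47] M [ 0.463 -0.236 -0.03 ] gap 0.0083
```

```bash
python3 -m inch '{"translation":[[-0.0002,0.0005,0.001],[-0.0002,0.0005,0.002],[-0.0002,0.0005,0.002]],"twist":[[-0.05,0,0],[-0.05,0,0],[-0.05,0,0]],"jaw":[0,0,0]}' 80;python3 -c "
from h import *
st()"; python3 -m inch '{"translation":[[0,0,0.001],[0,0,0.002],[0,0,0.002]],"twist":[[0,0,0],[0,0,0],[0,0,0]],"jaw":[0,0,0]}' 80;python3 -c "
from h import *
st()"
```

```text
time_s: 9.2
position: [0.5581, 0.0864, 0.1355]
tool_rot: [0.034, 0.999, 0.001, 0.0]
ft_force: [2.9, -0.2, 1.6]
finger_gap: 0.0088
t 9.2 pos [0.55809 0.08644 0.13555] yaw 3.0744 tz [ 6.0e-04  1.9e-03 -1.0e+00] F [ 2.88 -0.22  1.6 ] M [-0.027 -0.267  0.017] gap 0.0088
time_s: 9.45
position: [0.558, 0.0864, 0.1333]
tool_rot: [0.034, 0.999, 0.001, 0.0]
ft_force: [1.0, 0.3, 0.2]
finger_gap: 0.009
t 9.45 pos [0.558   0.08643 0.13334] yaw 3.0743 tz [ 4.0e-04  1.9e-03 -1.0e+00] F [0.97 0.29 0.21] M [ 0.056 -0.233  0.017] gap 0.009
```

```bash
python3 - <<'E'
from h import *
im=r.read_camera("scene"); st()
x,y,w,h=308,155,48,55
cv2.imwrite("pics/k4.png",cv2.resize(im[y:y+h,x:x+w],None,fx=10,fy=10,interpolation=0)[:,:,::-1])
E
```

```text
t 9.5 pos [0.558   0.08643 0.13322] yaw 3.0744 tz [ 3.0e-04  1.9e-03 -1.0e+00] F [ 1.35 -0.51 -0.28] M [ 0.051 -0.184 -0.052] gap 0.0091
```

View pics/k4.png

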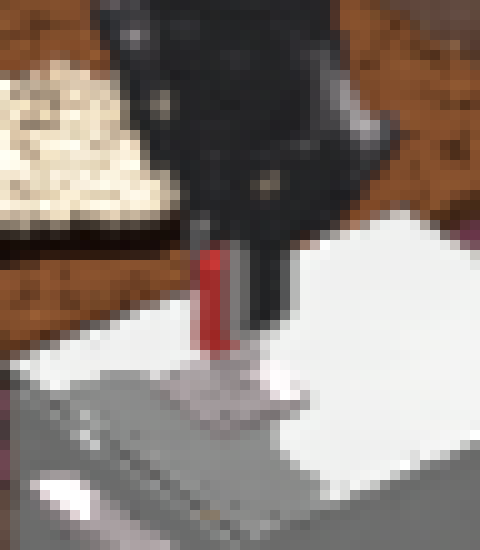

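```bash
python3 -m inch '{"translation":[[-0.0002,0,0.001],[-0.0002,0,0.002],[-0.0002,0,0.002]],"twist":[[-0.05,0,0],[-0.05,0,0],[-0.05,0,0]],"jaw":[0,0,0]}' 80;python3 -c "
from h import *
st()"; python3 -m inch '{"translation":[[0,0,0.0005],[0,0,0.001],[0,0,0.001]],"twist":[[0,0,0],[0,0,0],[0,0,0]],"jaw":[0,0,0]}' 80;python3 -c "
from h import *
st()"
```

```text
time_s: 9.75
position: [0.5586, 0.0864, 0.1315]
tool_rot: [0.034, 0.999, 0.001, 0.001]
ft_force: [2.8, 0.6, 2.0]
finger_gap: 0.0087
t 9.75 pos [0.55859 0.08641 0.13149] yaw 3.0744 tz [ 0.0014  0.0028 -1.    ] F [2.8  0.58 1.98] M [ 0.18  -0.516 -0.054] gap 0.0087
time_s: 10.0
position: [0.5588, 0.0864, 0.1308]
tool_rot: [0.034, 0.999, 0.001, 0.001]
ft_force: [-1.3, -0.3, 4.0]
finger_gap: 0.0085
t 10.0 pos [0.55884 0.08638 0.13083] yaw 3.0744 tz [ 0.0022  0.0028 -1.    ] F [-1.28 -0.28  4.02] M [0.049 0.126 0.001] gap 0.0085
```

```bash
python3 -m inch '{"translation":[[0,0.001,0.0005],[0,0.001,0.001],[0,-0.001,0.001],[0,-0.001,0.001],[0,0.001,0.0015],[0,0.001,0.0015],[0,-0.001,0.0015],[0,-0.001,0.0015]],"twist":[[0.15,0.1,0],[0.15,0.1,0],[0.15,0.1,0],[0.15,0.1,0],[0.15,0.1,0],[0.15,0.1,0],[0.15,0.1,0],[0.15,0.1,0]],"jaw":[0,0,0,0,0,0,0,0]}' 80;python3 -c "
from h import *
st()"
```

```text
time_s: 10.67
position: [0.5587, 0.086, 0.129]
tool_rot: [0.033, 0.999, 0.001, -0.0]
ft_force: [1.1, 4.7, -0.1]
finger_gap: 0.0085
t 10.67 pos [0.55871 0.08597 0.12899] yaw 3.0748 tz [-1.0e-04  2.2e-03 -1.0e+00] F [ 1.1   4.75 -0.1 ] M [ 1.091 -0.182 -0.025] gap 0.0085
```

```bash
python3 -m inch '{"translation":[[0,0.0015,0.0005],[0,0.0015,0.001],[0,-0.0005,0.001],[0,-0.0005,0.0015],[0,0.0015,0.0015],[0,0.0015,0.002],[0,0.0005,0.002],[0,0.0005,0.002]],"twist":[[0.1,0,0],[0.1,0,0],[0.1,0,0],[0.1,0,0],[0.1,0,0],[0.1,0,0],[0.1,0,0],[0.1,0,0]],"jaw":[0,0,0,0,0,0,0,0]}' 80;python3 - <<'E'
from h import *
st()
im=r.read_camera("scene")
x,y,w,h=308,155,48,55
cv2.imwrite("pics/k5.png",cv2.resize(im[y:y+h,x:x+w],None,fx=10,fy=10,interpolation=0)[:,:,::-1])
E
```

```text
time_s: 11.33
position: [0.5588, 0.0865, 0.1269]
tool_rot: [0.033, 0.999, 0.0, -0.0]
ft_force: [1.2, -0.7, 1.3]
finger_gap: 0.0086
t 11.33 pos [0.55878 0.08646 0.12686] yaw 3.0748 tz [-2.e-04  7.e-04 -1.e+00] F [ 1.21 -0.68  1.29] M [-0.027 -0.204 -0.016] gap 0.0086
```

View pics/k5.png

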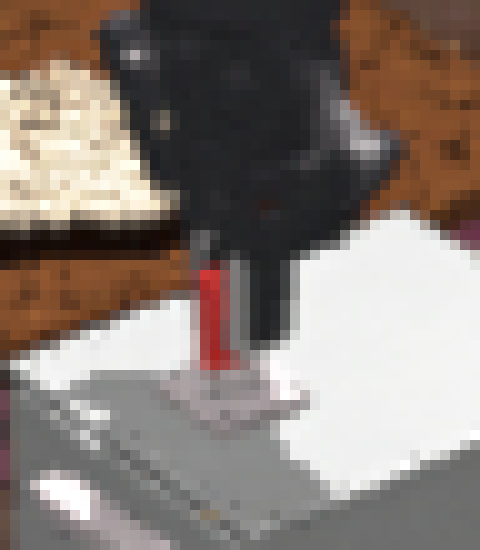

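```bash
python3 - <<'E'
from h import *
for T,zc in (([.5588,.0865],.101),([.558,.0864],.1073),([.5568,.0885],.1465)):
    P=boxpts([*T,-.07],.028,.010,.036);P[:,2]+=zc
    q=(proj("scene",P)+.5); print((q[:4]-[308,155]).round(2)*10, (q[:4]-[295,130]).round(2)*8)
E
```

```text
[[212.9 376.4]
 [280.6 349.2]
 [261.4 336.8]
 [193.9 363.7]] [[274.32 501.12]
 [328.48 479.36]
 [313.12 469.44]
 [259.12 490.96]]
[[211.4 360.6]
 [279.2 333.5]
 [260.  321.1]
 [192.3 348. ]] [[273.12 488.48]
 [327.36 466.8 ]
 [312.   456.88]
 [257.84 478.4 ]]
[[204.8 253.2]
 [273.8 226.9]
 [254.3 214.9]
 [185.5 241. ]] [[267.84 402.56]
 [323.04 381.52]
 [307.44 371.92]
 [252.4  392.8 ]]
```

```bash
python3 -m inch '{"translation":[[0,0.001,0.0005],[0,0.001,0.001],[0,-0.001,0.001],[0,-0.001,0.0015],[0,0.001,0.0015],[0,0.001,0.002],[0,0,0.002],[0,0,0.002]],"twist":[[0,0,0],[0,0,0],[0,0,0],[0,0,0],[0,0,0],[0,0,0],[0,0,0],[0,0,0]],"jaw":[0,0,0,0,0,0,0,0]}' 80;python3 -c "
from h import *
st()"
```

```text
time_s: 12.05
position: [0.559, 0.0866, 0.1267]
tool_rot: [0.033, 0.999, 0.001, 0.001]
ft_force: [-4.2, -0.1, 17.9]
finger_gap: 0.0085
t 12.05 pos [0.55904 0.08664 0.12666] yaw 3.075 tz [ 0.0019  0.001  -1.    ] F [-4.23 -0.07 17.9 ] M [0.035 0.946 0.019] gap 0.0085
```

```bash
python3 -m inch '{"translation":[[0,0.0012,0.002],[0,0.0012,0.0025],[0,-0.0012,0.0025],[0,-0.0012,0.0025],[0,0.0012,0.0025],[0,0.0012,0.0025],[0,-0.0012,0.0025],[0,-0.0012,0.0025]],"twist":[[0,0.1,0],[0,0.1,0],[0,0.1,0],[0,0.1,0],[0,0.1,0],[0,0.1,0],[0,0.1,0],[0,0.1,0]],"jaw":[0,0,0,0,0,0,0,0]}' 80;python3 - <<'E'
from h import *
st()
im=r.read_camera("scene")
x,y,w,h=308,155,48,55
cv2.imwrite("pics/k6.png",cv2.resize(im[y:y+h,x:x+w],None,fx=10,fy=10,interpolation=0)[:,:,::-1])
E
```

```text
time_s: 12.72
position: [0.5592, 0.0863, 0.1266]
tool_rot: [0.033, 0.999, 0.002, 0.001]
ft_force: [-6.5, 3.9, 23.6]
finger_gap: 0.0086
t 12.72 pos [0.55922 0.08632 0.1266 ] yaw 3.0756 tz [ 0.0031  0.0033 -1.    ] F [-6.52  3.94 23.59] M [0.965 1.611 0.018] gap 0.0086
```

View pics/k6.png

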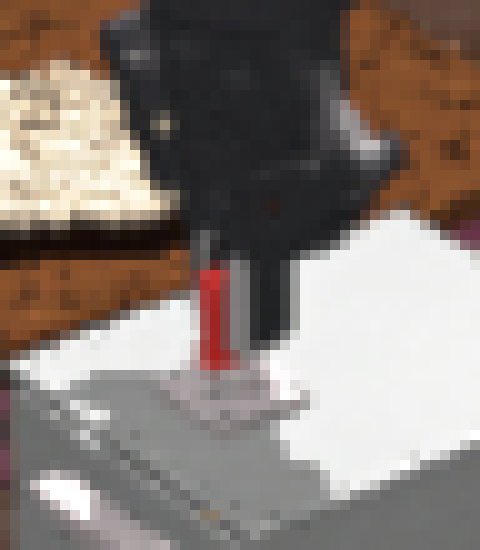

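```bash
python3 -m inch '{"translation":[[0.0003,0.0003,0.0013],[0.0003,0.0003,0.0013],[0.0003,0.0003,0.0013]],"twist":[[0.15,0.15,0],[0.15,0.15,0],[0.15,0.15,0]],"jaw":[0,0,0]}' 80;python3 -c "
from h import *
st()"; python3 -m inch '{"translation":[[0,-0.0002,0.0012],[0,-0.0004,0.0012],[0.0001,-0.0006,0.0012],[0.0001,-0.0008,0.0012],[0.0001,-0.0008,0.0012]],"twist":[[0,0,5],[0,0,10],[0,0,15],[0,0,20],[0,0,20]],"jaw":[0,0,0,0,0]}' 80;python3 -c "
from h import *
st()"
```

```text
time_s: 13.02
position: [0.559, 0.0866, 0.1267]
tool_rot: [0.033, 0.999, 0.0, 0.001]
ft_force: [-2.8, -0.4, 15.2]
finger_gap: 0.0088
t 13.02 pos [0.55905 0.08663 0.12669] yaw 3.0756 tz [ 1.8e-03  3.0e-04 -1.0e+00] F [-2.8  -0.41 15.15] M [-0.255  0.902  0.025] gap 0.0088
time_s: 13.43
position: [0.5587, 0.0856, 0.1267]
tool_rot: [0.209, 0.978, 0.0, 0.001]
ft_force: [-4.9, -1.9, 14.7]
finger_gap: 0.0089
t 13.43 pos [0.55866 0.08564 0.12672] yaw 2.7212 tz [ 2.6e-03 -5.0e-04 -1.0e+00] F [-4.89 -1.93 14.74] M [-0.552  1.139  0.026] gap 0.0089
```

```bash
python3 -m inch '{"translation":[[0.0003,-0.0006,0.001],[0.0003,-0.0008,0.001],[0.0004,-0.0011,0.001],[0.0005,-0.0013,0.001],[0.0006,-0.0016,0.001],[0.0007,-0.0019,0.001],[0.0008,-0.0021,0.001],[0.0008,-0.0021,0.001]],"twist":[[0,0.1,5],[0,0.1,10],[0,0.1,15],[0,0.1,20],[0,0.1,25],[0,0.1,30],[0,0.1,35],[0,0.1,35]],"jaw":[0,0,0,0,0,0,0,0]}' 80;python3 -c "
from h import *
st()"
```

```text
time_s: 14.1
position: [0.557, 0.0842, 0.1267]
tool_rot: [0.495, 0.869, 0.001, 0.001]
ft_force: [-3.0, -0.5, 11.8]
finger_gap: 0.0086
t 14.1 pos [0.55705 0.08416 0.1267 ] yaw 2.105 tz [ 2.2e-03  8.0e-04 -1.0e+00] F [-2.99 -0.5  11.78] M [-0.091  0.707  0.013] gap 0.0086
```

```bash
python3 -m inch '{"translation":[[0,-0.0003,0.001],[0.0001,-0.0005,0.001],[0.0001,-0.0008,0.001],[0.0002,-0.001,0.001],[0.0003,-0.0013,0.001],[0.0004,-0.0015,0.001],[0.0006,-0.0018,0.001],[0.0006,-0.0018,0.001]],"twist":[[0,0.1,5],[0,0.1,10],[0,0.1,15],[0,0.1,20],[0,0.1,25],[0,0.1,30],[0,0.1,36],[0,0.1,36]],"jaw":[0,0,0,0,0,0,0,0]}' 80;python3 - <<'E'
from h import *
st()
for c in("scene","top"):
    im=r.read_camera(c)
    x,y,w,h=(295,130,80,100) if c=="scene" else (290,140,80,80)
    cv2.imwrite(f"pics/{c}9.png",cv2.resize(im[y:y+h,x:x+w],None,fx=6,fy=6,interpolation=0)[:,:,::-1])
E
```

```text
time_s: 14.77
position: [0.5551, 0.0839, 0.1267]
tool_rot: [0.742, 0.671, 0.002, -0.0]
ft_force: [-3.2, -0.1, 11.8]
finger_gap: 0.009
t 14.77 pos [0.55511 0.0839  0.1267 ] yaw 1.4704 tz [ 0.0027  0.0026 -1.    ] F [-3.23 -0.13 11.79] M [ 0.013  0.837 -0.043] gap 0.009
```

View pics/scene9.png

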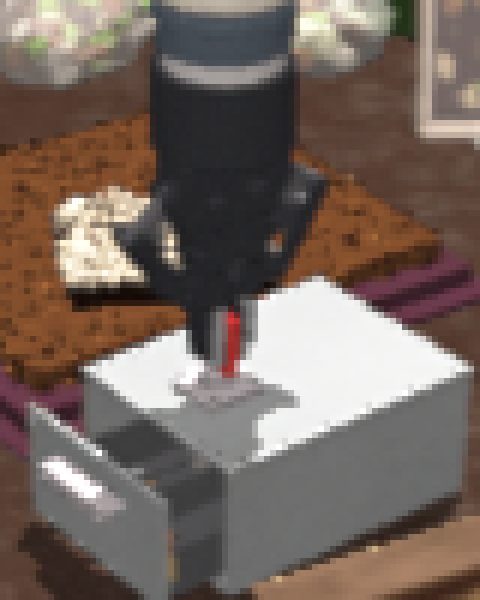

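```bash
python3 -m inch '{"translation":[[0,-0.0001,0.001],[0,-0.0002,0.001],[0,-0.0002,0.001],[0,-0.0002,0.001],[0,-0.0002,0.001],[0,-0.0002,0.001]],"twist":[[0.1,-0.1,2],[0.1,-0.1,4],[0.1,-0.1,4],[0.1,-0.1,4],[0.1,-0.1,4],[0.1,-0.1,4]],"jaw":[0,0,0,0,0,0]}' 80;python3 - <<'E'
from h import *
st()
im=r.read_camera("scene");st()
x,y,w,h=225,130,150,100
cv2.imwrite(f"pics/s10.png",cv2.resize(im[y:y+h,x:x+w],None,fx=5,fy=5,interpolation=0)[:,:,::-1])
E
```

```text
time_s: 15.37
position: [0.555, 0.0841, 0.1267]
tool_rot: [0.763, 0.647, 0.001, 0.0]
ft_force: [-2.6, -0.3, 11.5]
finger_gap: 0.0089
t 15.37 pos [0.555   0.08406 0.12672] yaw 1.4068 tz [ 0.0018  0.0012 -1.    ] F [-2.62 -0.29 11.54] M [0.017 0.62  0.006] gap 0.0089
t 15.42 pos [0.55498 0.08406 0.12669] yaw 1.4068 tz [ 0.0018  0.0012 -1.    ] F [-2.9   0.06 11.38] M [-0.012  0.642  0.036] gap 0.0087
```

View pics/s10.png

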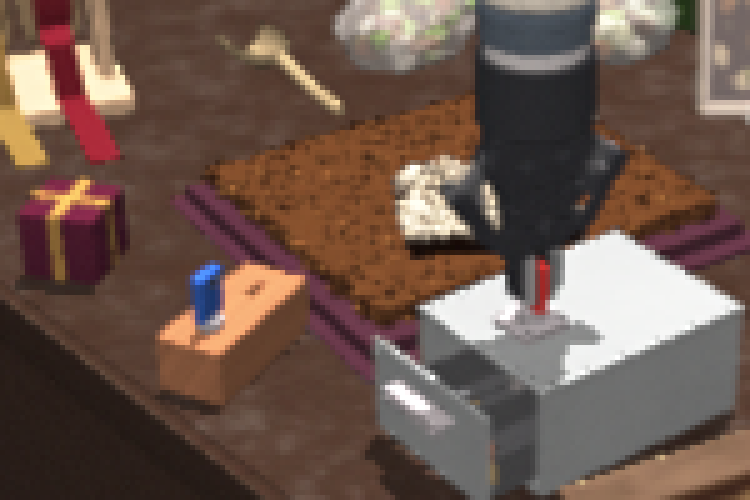

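The drawer is out (around zoom 440,410). The red key is gripped, turned and down on the plate (535,300). The blue key still stands in its slot (207,295) and the gift has not moved. The wrist turned 1.67 rad, which leaves the cylinder at about 1.57 after the play.

```bash
python3 -c "
from h import *
print(r.finish_job()); st()"
```

```text
the job is handed in; nothing more can be done
None
the job is handed in; nothing more can be done
```

I took the red key out of the block, worked it past the pins into the lock, turned it clockwise until the drawer sprang out, and handed in at about 15.4 s, still gripping the key. No verdict was reported.

**Last checks that agreed**
- **Home:** the key stopped hard with the tool at z ≈ 0.1267, where 0.127 was expected for the collar on the face. It held there under 24 N of push. I handed in with about 11.5 N of push on it.
- **Turned:** the wrist turned 1.67 rad from where it started. Less about 0.1 rad of play, that puts the cylinder near 1.57, against the 1.3 needed. I had no direct reading of the cylinder.
- **Picture:** the drawer is out, and the blue key and the gift stand where they were. The tape, stamp and tin were outside the last close-up, but the arm never went near them.

**Disagreements**
- **Camera against robot:** the scene camera put the key a few millimetres higher than the robot's own position did. It also put the lock about 2 mm off my first fit. I went by touch and force for the fit instead. The key turning freely supports it being home, since it only turns within 3 mm of that.
- **Pins:** they resisted less than stated. I read only about 4 N on the way in, though the readings were taken between steps.
- **Grip gap:** it read about 8.7 mm on the 10 mm cap throughout. I took this as pad softness or sensor offset.

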